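Set the rice-cake slicer for slanted slices

TASK

Set the rice-cake slicer up for slanted slices: slacken the black clamp knob before anything moves, swing the feed chute round until its yellow pointer stands right on the red mark, then do the knob up again firmly by hand, neither loose nor forced. Let go of it with the pointer still on the mark; keep off the knife, and leave the cups and the other things where they are.

Things in the scene. Friction and masses are not known exactly. Their poses are not given: they have to be found in the camera images.
- clamp_knob: black wing knob of the slicer's clamp screw, on the tongue behind the chute's tail, 200 from the pivot; origin on its upright screw axis, 35 below knob_grip. Clockwise sinks it 3.5 mm per rad (steep screw). Wanted at the end: firm, about 90 N of clamping force, 0.4 rad past the bite. Under 55 N it is loose, over 125 N overtightened, 300 N forced. It stays where it is left.
- knob_grip (a point): on the screw axis in the knob's bar: 66 long (this frame's own x), 16 thick (own y), 30 high, from 18 below this point to 12 above; pinch it across the 16. Below it a hub 20 wide, down to 24 below this point, then the tongue's boss (30 wide), 25 to 35 below it. The chute's tail stays 48 or more from the axis, its wall tops 1 to 11 above this point.
- knob_turn (a joint): clamp knob, rad: 0 = unscrewed stop, grows clockwise from above (tightening), end stop 2.7. Found clamped. The screw bites on the plate somewhere from 0.45 to 1.45 (unseen wear), then about 200 N per rad, soft at first. Turning takes 0.42 N m thread friction either way, plus 0.0035 N m per N of clamping force to tighten, less that to loosen: mean of a step on and one back = the clamp's share.
- scale_plate: loose aluminium plate 152 (own x) x 320 (own y) x 6 with black graduation lines, lying between dark clips on the slicer's white deck; the clamp screw's foot presses on it. Origin under its middle, 30 above the table. Stays in place.
- chute_pivot (a point): centre of the upright pivot of the feed chute, at the height of the scale plate's face, 36 above the table; the knife end of the chute
- chute (a joint): swing of the feed chute about its pivot, rad: 0 = square to the knife, grows counter-clockwise seen from above; stops at -0.15 and 0.95. The red mark is at 0.70. Unclamped it drags with about 0.4 N m about its pivot (2 N at the knob) and stays where it is left.
- pointer_tip (a point): tip of the flat yellow pointer at the end of the chute's tongue, 240 from the pivot, just above the scale plate; knob axis, pointer tip and pivot lie on one straight line seen from above
- red_mark (a point): the red line on the scale plate (18 long, 4 wide, along the radius), point at 240 from the pivot, where the pointer's tip has to stand
- chute_mid (a point): middle of the feed chute at the top of its walls: steel channel 170 long, 85 wide, walls 4 thick, tops 55 above the scale plate's face
- slicer: rice-cake slicer standing fast on the table: white deck 360 (own x) x 380 (own y), its top 30 above the table; origin under the middle of the deck. Knife across its far (+x) edge, at own x = 160; chute pivot at own (105, 60).
- knife: steel slicing knife with black handle on a lever, lying shut along the slicer's far edge; origin at its hinge, 110 above the table; the blade runs 300 along own -y, the handle goes on to 435; a fixed steel catch pan (150 x 260, 45 high) stands beyond it. To be left shut and untouched.
- deck_cup_mid (a point): empty paper cup, 84 tall, 74 across the rim, 52 across the foot, 30 g; point at its centre half-way up. A bystander standing on the slicer's deck, right of the chute near the knife, about own (75, -135) of the slicer; its rim is 114 above the table.
- cup_a_mid (a point): empty paper cup, 84 tall, 74 across the rim, 52 across the foot, 30 g; point at its centre half-way up. A bystander.
- cup_b_mid (a point): empty paper cup, 84 tall, 74 across the rim, 52 across the foot, 30 g; point at its centre half-way up. A bystander.
- cup_c_mid (a point): empty paper cup, 84 tall, 74 across the rim, 52 across the foot, 30 g; point at its centre half-way up. A bystander.
- spatula_mid (a point): steel spatula with black handle, 270 long, lying left of the slicer; point at its middle. A bystander.
- cup_stack_mid (a point): stack of nested paper cups, 182 tall, 78 across; point half-way up. A bystander.
- sauce_bottle_mid (a point): yellow bottle with a red cap, 190 tall, 64 across; point half-way up. A bystander.

How it is judged:
On the way, in this order (a step that is already met when the one before it is completed fails the run):
1. the clamp is slack while the chute still stands where it was found (contact force between clamp_knob and scale_plate below 2 N and distance of pointer_tip from where it was at the start of the episode below 0.012 m), for 0.1 s.
2. the pointer has been swung onto the red mark (horizontal distance between pointer_tip and red_mark below 0.005 m), for 0.2 s.
3. the clamp is firm with the pointer on the mark (horizontal distance between pointer_tip and red_mark below 0.005 m and contact force between clamp_knob and scale_plate between 55 and 125 N), for 0.2 s.
At the end, for the whole second after the job is handed in: The pointer's tip is within 4.5 mm of the red mark's point (about 1 degree), the clamp screw presses on the scale plate with 55 to 125 N (firm hand tightness), the chute is at rest, and every bystander is within 25 mm of where it stood (horizontal distance between pointer_tip and red_mark below 0.0045 m and contact force between clamp_knob and scale_plate between 55 and 125 N and velocity of joint chute between -0.02 and 0.02 rad/s and distance of each of deck_cup_mid, cup_a_mid, cup_b_mid, cup_c_mid, spatula_mid, cup_stack_mid, sauce_bottle_mid from where it was at the start of the episode below 0.025 m); the robot touches nothing.
It fails at once if a bystander (cup, cup stack, bottle or spatula) is moved by more than 25 mm (distance of any of deck_cup_mid, cup_a_mid, cup_b_mid, cup_c_mid, spatula_mid, cup_stack_mid, sauce_bottle_mid from where it was at the start of the episode above 0.025 m).
It fails at once if the knife is touched (contact force between any of the fingers, the arm and knife above 1 N).
It fails at once if the clamp screw is forced (over 300 N of clamping force) (contact force between clamp_knob and scale_plate above 300 N).
It also fails if it takes over 72 s, if anything falls off the work surface, if the arm or the gripper's body presses on something with over 40 N, if the wrist force passes 120 N, or if a joint passes its speed limit or range.

ROBOT

A 6-joint arm with a two-finger parallel gripper is mounted at the origin on the work surface. World frame = base frame: x ahead of the robot, y to its left, z up, the work surface at z = 0. Lengths are in m, angles in rad, forces in N, time in s.
With the tool pointing down it reaches from about 0.425 to 0.95 m from the base axis. Payload 3.5 kg.
Tool frame: the origin (TCP) lies at the very end of the fingers, on their centre line; the grasp point (between the pads) lies 19 mm behind it; z points along the fingers, y is the direction in which the jaws open and shut (so a half turn about z gives the same grasp; the last joint's range is limited). The gripper opens to 85 mm and grips with 20 to 120 N. Pads are 22 mm wide; open, the fingers measure 114 mm over their backs; the gripper's body (76 mm by 85 mm) begins 54 mm behind the grasp point. The pads swing forward as they close: fully open they stand 13 mm farther back than shut.
Start: joints at [1.058, 0.286, 1.577, -0, 1.279, -0.15], TCP at [0.24, 0.631, 0.208] pointing down, gripper open.
Joint ranges: [-2.77, 2.77], [-0.9, 2.22], [0.21, 2.48], [-1.53, 4.67], [0.24, 2.81], [-2.84, 2.84]. Speed limits (rad/s): [2.79, 2.79, 3.14, 3.14, 3.14, 3.14].

INTERFACE

Orientations are given as a unit quaternion [x, y, z, w].
In Python, from plant import get_state, read_camera, sign_off gives the robot as it stands.
- The arm moves only by the tool step_arm, never from a script. Its argument "targets" is a list that holds one entry, the list of rows, each a list of 5 numbers: the opening, from 0 (shut) to 1 (fully open), then the shift along the tool's x, y, z each as a share of 4 cm, from -1 to 1, then the turn about the tool's z as a share of 5 degrees, from -1 to 1. A call has 1 to 10 rows; each row shifts and turns the commanded pose from where the row before left it, along the tool's axes as they then stand; what a row does not reach is not made up. A row lasts 1/12 s, in which the tool goes at most 41.7 mm and 7.16 degrees, less where a joint would pass 70% of its speed; a pose out of reach is approached as far as the arm can. A call with a number of a shift or a turn outside -1 to 1 is refused whole. A call with a gripper value outside its range is refused whole. The fingers move at their own pace and stop on an object; "squeeze" is the grip in N (left out, the last holds). Time passes only in rows, so rows that do not move let the fingers close. It gives the time, the measured TCP pose, the force and the opening at its end, in the units of the state.
- get_state(): the state, without advancing time (a new reading comes with each control period).
- read_camera(name): name is "scene" or "top"; returns a dict with "pixels" (480x640x3 uint8, red, green, blue), "range_z" (480x640 float32, m along the optical axis (not along the pixel's ray), 0 where there is no reading), "mtx" (3x3 intrinsics, pixels), "k1" (the pictures are not rectified: a ray, as slopes to the right and down, at radius r is drawn at 1 + k1 r^2 times it, then the intrinsics apply), "rvec" (rotation vector, rad) and "tvec" (3), from world to camera coordinates, as OpenCV has them. Camera axes: x right, y down, z forward; pixel columns grow to the right and rows downward; lengths in m; the calibration is good to about 2 mm. A picture is of the moment at which its call begins.
- sign_off(): hands the job in, once; it reports no verdict.
The state is a dict: "time": time; "qpos": joint angles; "dq": joint speeds; "joint_efforts": joint torques, N m; "eef_pos": TCP position; "tcp_rot": TCP orientation; "contact_force": force on the tool from outside, world axes, zero at the start; "wrist_torque": the same for the moment, N m; "opening": opening from 0.0 (shut) to 1.0 (fully open).
Only numpy, scipy, OpenCV 4.12 (cv2) and the standard library are available. Lean on these libraries where they do the work, as an engineer would, in place of code of your own. Each camera call takes 0.05 s, during which the arm holds its last target.

## Working session

There is one attempt and no reset: what is moved stays moved. The work goes in short steps, Python scripts to look and compute and a tool call to move; the robot and the scene stay as the last step left them, time stands still between calls to the robot, and variables do not carry over. Pictures are saved under pics/ and viewed, and the job is handed in when it is done.

Besides the shell and the picture viewer there is one more tool, called after "Emit:" by a JSON object that holds its "op" and its "data". step_arm: Moves the arm, as the interface text tells. Shift numbers are shares of 4 cm and turn numbers shares of 5 degrees, none past 1 either way. Its arguments: {"type":"object","properties":{"targets":{"type":"array"},"squeeze":{"type":"number"}},"required":["targets"]}

```bash
mkdir -p pics; ls
python3 - <<'E'
from plant import *
import cv2,json,numpy as np
s=get_state(); print(s)
for n in("scene","top"):
    c=read_camera(n); cv2.imwrite(f"pics/{n}0.png",c["pixels"][:,:,::-1]); np.savez(f"pics/{n}0.npz",**c)
    print(n,c["mtx"],c["k1"],c["rvec"],c["tvec"])
E
```

```text
pics
{'time': 0.0, 'qpos': array([ 1.05797127e+00,  2.87216017e-01,  1.57817228e+00, -1.04590953e-05,
        1.27858642e+00, -1.49989241e-01]), 'dq': array([ 0.00314407, -0.0011819 , -0.00059389,  0.00016345,  0.00078791,
       -0.00058902]), 'joint_efforts': array([ 7.52000124e-04, -4.05986989e+01, -2.92627537e+01, -1.46725638e-04,
        5.94340148e-03, -7.51590683e-07]), 'eef_pos': array([0.23919287, 0.63044246, 0.20671622]), 'tcp_rot': array([ 1.80422780e-01,  9.83588431e-01, -1.12784762e-03, -3.82795818e-04]), 'contact_force': array([-0.82090513,  0.72130386, -0.15357536]), 'wrist_torque': array([ 0.03789362, -0.01935588, -0.03544988]), 'opening': 1.000233743876097}
scene [[482.83410127   0.         310.64864977]
 [  0.         482.83410127 232.73438541]
 [  0.           0.           1.        ]] -0.007279460836258508 [ 1.18499161  2.34693033 -0.93793547] [ 0.24294693 -0.31246771  1.67483401]
top [[458.44067616   0.         310.50698344]
 [  0.         458.44067616 244.53214546]
 [  0.           0.           1.        ]] -0.1046012154819107 [ 2.17732693 -2.15199623  0.1757588 ] [0.08283124 0.56155164 1.19861913]
```

View pics/scene0.png

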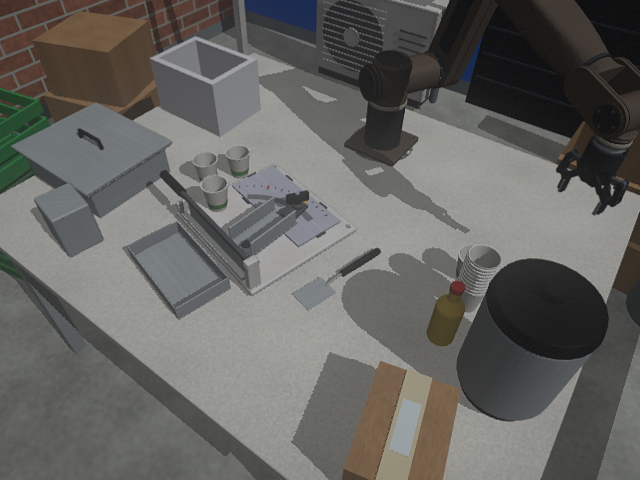

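View pics/top0.png

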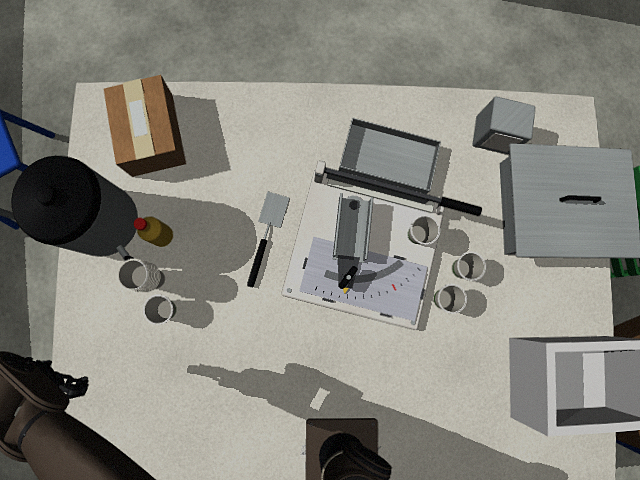

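The top view shows the knob near (347,277), the red mark near (394,287), and the pivot near (354,206). I'll zoom in next.

```bash
cat > h.py <<'E'
import numpy as np,cv2
def ray(c,u,v):
    K=c["mtx"];k=float(c["k1"]);x=(u-K[0,2])/K[0,0];y=(v-K[1,2])/K[1,1]
    p=cv2.undistortPoints(np.array([[[u,v]]],float),K,np.array([k,0,0,0,0.]))[0,0]
    R=cv2.Rodrigues(np.asarray(c["rvec"],float))[0]; t=np.asarray(c["tvec"],float).ravel()
    return -R.T@t, R.T@np.array([p[0],p[1],1.]),
def atz(c,u,v,z):
    o,d=ray(c,u,v); return o+d*(z-o[2])/d[2]
def bydepth(c,u,v):
    o,d=ray(c,u,v); return o+d*float(c["range_z"][int(round(v)),int(round(u))])
def proj(c,P):
    return cv2.projectPoints(np.asarray(P,float).reshape(-1,3),np.asarray(c["rvec"],float),np.asarray(c["tvec"],float),c["mtx"],np.array([float(c["k1"]),0,0,0,0]))[0].reshape(-1,2)
def crop(c,fn,x0,y0,w,h,f):
    cv2.imwrite(fn,cv2.resize(np.ascontiguousarray(c["pixels"][y0:y0+h,x0:x0+w,::-1]),None,fx=f,fy=f,interpolation=cv2.INTER_CUBIC))
E
python3 - <<'E'
from h import *
c=np.load("pics/top0.npz");crop(c,"pics/t0c.png",280,180,160,120,5)
crop(c,"pics/t0d.png",320,250,90,60,8)
c=np.load("pics/scene0.npz");crop(c,"pics/s0c.png",220,160,140,105,5)
E
```

```text
(no output)
```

View pics/t0c.png

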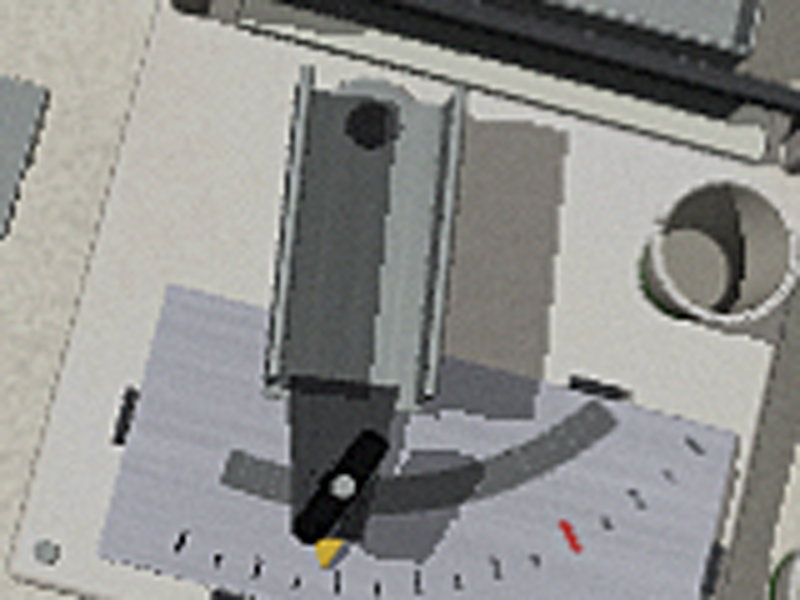

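View pics/t0d.png

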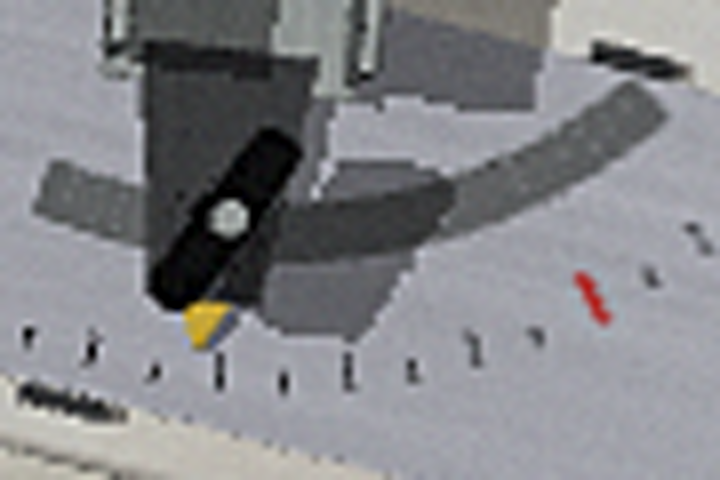

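View pics/s0c.png

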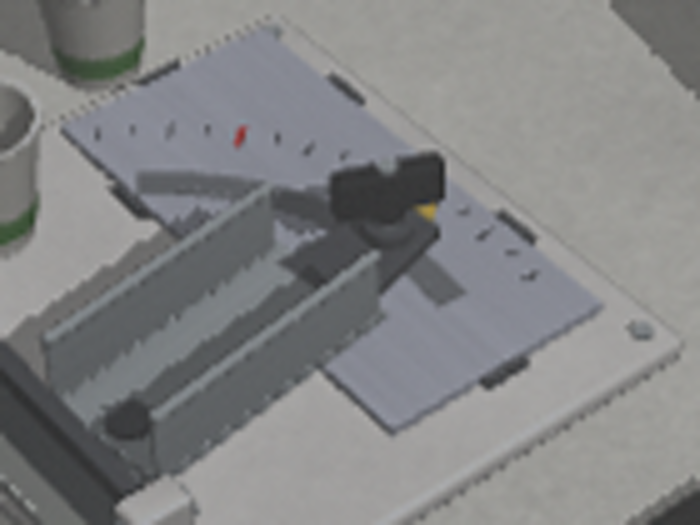

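Run:
```python
from h import *
from scipy.optimize import least_squares
T=np.load("pics/top0.npz");S=np.load("pics/scene0.npz")
def cen(c,x0,y0,x1,y1,k):
    p=c["pixels"][y0:y1,x0:x1].astype(float); w=np.clip(p[...,0]-p[...,1]-(25),0,None) if k=='r' else np.clip(np.minimum(p[...,0],p[...,1])-p[...,2]-30,0,None)
    v,u=np.mgrid[y0:y1,x0:x1]; return np.array([(w*u).sum()/w.sum(),(w*v).sum()/w.sum()]),(w>0).sum()
print(cen(T,388,280,402,295,'r'),cen(S,262,180,274,194,'r'))
rt=cen(T,388,280,402,295,'r')[0]; rs=cen(S,262,180,274,194,'r')[0]
print("red top",atz(T,*rt,.036),"scene",atz(S,*rs,.036))
f=lambda x0,y0,x,y,k:(x0+(x+.5)/k-.5,y0+(y+.5)/k-.5)
print("tip top",atz(T,*f(320,250,200,346,8),.0375))
print("tip scene",atz(S,*f(220,160,437,210,5),.0375))
k=f(320,250,229,216,8); print("knob top by depth",bydepth(T,*k),[atz(T,*k,z) for z in(.09,.1,.11)])
k=f(220,160,392,165,5);print("knob scene",bydepth(S,*k),k,atz(S,*k,.1))
p=f(280,180,371,124,5);print("pivot",bydepth(T,*p)); p=f(220,160,128,420,5);print("pivot s",bydepth(S,*p))
# bar tops
for x,y in((270,145),(285,140),(180,285),(165,295),(229,216),(255,180)):
    u=f(320,250,x,y,8);print("bar",bydepth(T,*u))
# graduations: plate corner points etc
for x,y in((60,550),):pass
# deck corner / foot screw
for n,x,y in(("platecornTL",170,287),("TR",738,435),("BL",103,555)):
    u=f(280,180,x,y,5);print(n,atz(T,*u,.036))
```

```text
(array([393.57758621, 286.7183908 ]), np.int64(17)) (array([267.50384615, 186.68076923]), np.int64(7))
red top [ 0.44925201 -0.13508284  0.036     ] scene [ 0.44655378 -0.13582983  0.036     ]
tip top [ 0.43184392 -0.00261917  0.0375    ]
tip scene [ 0.43000931 -0.00046625  0.0375    ]
knob top by depth [ 0.47137921 -0.00573154  0.09702139] [array([ 0.4718402 , -0.00650707,  0.09      ]), array([ 0.47118365, -0.00540254,  0.1       ]), array([ 0.47052709, -0.00429802,  0.11      ])]
knob scene [ 0.46850133 -0.00359465  0.09768998] (298.0, 192.6) [ 0.47058327 -0.00199458  0.1       ]
pivot [ 0.67071767 -0.02685327  0.0468627 ]
pivot s [ 0.66928081 -0.02630828  0.04852469]
bar [ 0.49398258 -0.01858121  0.09946058]
bar [ 0.49583631 -0.02368091  0.09712606]
bar [0.44929375 0.00988664 0.0970936 ]
bar [0.44614166 0.01452058 0.09565295]
bar [ 0.47137921 -0.00573154  0.09702139]
bar [ 0.48286166 -0.01392088  0.09816344]
platecornTL [0.58126431 0.08122318 0.036     ]
TR [ 0.5044409  -0.22836883  0.036     ]
BL [0.43657042 0.11560329 0.036     ]
```

Run:
```python
from h import *
T=np.load("pics/top0.npz")
f=lambda x0,y0,x,y,k:(x0+(x+.5)/k-.5,y0+(y+.5)/k-.5)
for a,b in(((150,290),(258,130)),((190,308),(300,150))):
    A=atz(T,*f(320,250,*a,8),.097);B=atz(T,*f(320,250,*b,8),.097);d=B-A;print(A,B,np.arctan2(d[1],d[0]))
R=cv2.Rodrigues(T["rvec"])[0];print("cam",-R.T@T["tvec"])
# dark mask by depth near 0.097
u,v=np.meshgrid(np.arange(325,372),np.arange(255,300)); P=np.array([bydepth(T,a,b) for a,b in zip(u.ravel(),v.ravel())])
px=T["pixels"][v.ravel(),u.ravel()].max(1)
m=(P[:,2]>.090)&(P[:,2]<.104)&(np.hypot(P[:,0]-.471,P[:,1]+.005)<.045)
Q=P[m];print(m.sum(),Q.mean(0),np.median(Q[:,2])); w,V=np.linalg.eigh(np.cov(Q[:,:2].T));print(np.sqrt(w*12),np.arctan2(V[1,1],V[0,1]))
```

```text
[0.44761949 0.01942237 0.097     ] [ 0.49895242 -0.0150393   0.097     ] -0.5912286871733987
[0.44204208 0.00668135 0.097     ] [ 0.49269874 -0.02850335  0.097     ] -0.6070737683484927
cam [0.39501856 0.12273033 1.26007407]
152 [ 0.47058391 -0.00524935  0.09523627] 0.09557953430729227
[0.01532072 0.06543956] 2.5183849865207435
```

Emit:
{"op": "step_arm", "data": {"targets": [[[1,0,0,-1,0],[1,0,0,-1,0],[1,-0.55,-0.64,0,0],[1,-0.55,-0.64,0,0],[1,-0.55,-0.64,0,0],[1,-0.55,-0.64,0,0],[1,-0.55,-0.64,0,0],[1,-0.55,-0.64,0,0],[1,-0.55,-0.64,0,0],[1,-0.55,-0.64,0,0]]], "squeeze": 80}}

```text
time: 0.93
eef_pos: [0.3313, 0.3755, 0.2875]
tcp_rot: [0.18, 0.984, -0.0, -0.0]
contact_force: [0.2, 0.6, 1.5]
opening: 1.003
```

Emit:
{"op": "step_arm", "data": {"targets": [[[0.7,-0.66,-0.76,0,0],[0.7,-0.66,-0.76,0,0],[0.7,-0.66,-0.76,0,0],[0.7,-0.66,-0.76,0,0],[0.7,-0.66,-0.76,0,0],[0.7,-0.66,-0.76,0,0],[0.7,-0.66,-0.76,0,0],[0.7,-0.66,-0.76,0,0],[0.7,-0.66,-0.76,0,0],[0.7,-0.66,-0.76,0,0]]]}}

```text
time: 1.77
eef_pos: [0.4702, -0.0027, 0.2878]
tcp_rot: [0.181, 0.984, 0.0, -0.0]
contact_force: [0.6, 1.2, 0.1]
opening: 0.699
```

Emit:
{"op": "step_arm", "data": {"targets": [[[0.7,0,0,0,0.95],[0.7,0,0,0,0.95],[0.7,0,0,0,0.93],[0.7,0,0,1,0],[0.7,0,0,1,0],[0.7,0,0,0,0],[0.7,0,0,0,0],[0.7,0,0,0,0]]]}}

```text
time: 2.43
eef_pos: [0.4713, -0.0009, 0.21]
tcp_rot: [0.3, 0.954, 0.0, 0.001]
contact_force: [0.6, -0.0, 0.4]
opening: 0.701
```

Run:
```python
from plant import *
from h import *
s=get_state(); print({k:np.round(v,4) for k,v in s.items()})
x,y,z,w=s['tcp_rot'];ty=np.array([2*(x*y-z*w),1-2*(x*x+z*z)]);print("yaw ty",np.arctan2(*ty[::-1]))
d=np.array([.4705,-.004])-s['eef_pos'][:2]; tx=np.array([1-2*(y*y+z*z),2*(x*y+z*w)]);print(d@tx*25,d@ty*25)
c=read_camera("scene");crop(c,"pics/s1.png",200,100,200,150,4)
c=read_camera("top");crop(c,"pics/t1.png",280,180,160,120,5)
```

```text
{'time': np.float64(2.4333), 'qpos': array([-0.2178, -0.1802,  2.0598,  0.    ,  1.2598, -1.1789]), 'dq': array([ 0.0033, -0.0198, -0.0447, -0.    , -0.0051,  0.0002]), 'joint_efforts': array([ 1.60000e-03, -2.05209e+01, -2.71855e+01, -1.30000e-03,
        4.37000e-02, -0.00000e+00]), 'eef_pos': array([ 0.4713, -0.0009,  0.21  ]), 'tcp_rot': array([3.002e-01, 9.539e-01, 1.000e-04, 1.100e-03]), 'contact_force': array([ 0.6159, -0.0468,  0.3739]), 'wrist_torque': array([-0.0167, -0.0701, -0.037 ]), 'opening': np.float64(0.7012)}
yaw ty 0.9610909321915672
-0.028336520382195612 -0.07369109429662694
```

View pics/s1.png

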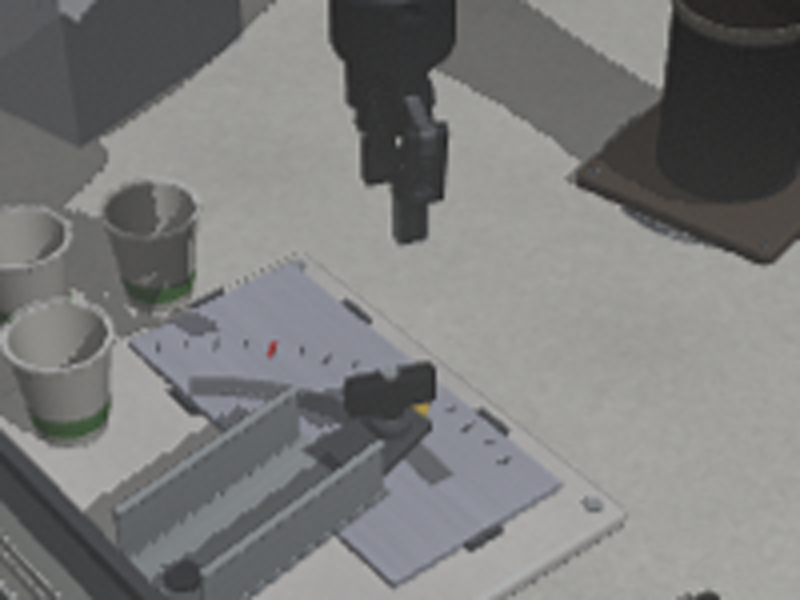

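The gripper hangs over the knob at about (390,385) in the 4x crop, with the jaws across the bar. I'll go down and close.

Emit:
{"op": "step_arm", "data": {"targets": [[[0.7,0,-0.07,0.8,0],[0.7,0,0,0.8,0],[0.7,0,0,0.8,0],[0.7,0,0,0.6,0],[0.7,0,0,0.4,0],[0.7,0,0,0.15,0],[0.7,0,0,0,0],[0.7,0,0,0,0]]]}}

```text
time: 3.2
eef_pos: [0.4705, -0.0034, 0.0681]
tcp_rot: [0.3, 0.954, 0.0, 0.002]
contact_force: [0.3, -0.7, 0.7]
opening: 0.698
```

Run:
```python
from plant import *
from h import *
s=get_state(); print({k:np.round(v,4) for k,v in s.items()})
c=read_camera("scene");crop(c,"pics/s2.png",220,140,140,105,5)
c=read_camera("top");crop(c,"pics/t2.png",280,180,160,120,5)
```

```text
{'time': np.float64(3.2), 'qpos': array([-2.2340e-01, -1.0000e-03,  2.1770e+00, -0.0000e+00,  9.6210e-01,
       -1.1845e+00]), 'dq': array([-0.0006, -0.0147, -0.0098, -0.0001, -0.002 ,  0.0005]), 'joint_efforts': array([ 3.40000e-03, -2.39343e+01, -2.40020e+01, -9.00000e-04,
        1.44000e-02,  0.00000e+00]), 'eef_pos': array([ 0.4705, -0.0034,  0.0681]), 'tcp_rot': array([3.001e-01, 9.539e-01, 1.000e-04, 1.700e-03]), 'contact_force': array([ 0.3424, -0.7133,  0.7377]), 'wrist_torque': array([-0.0008, -0.0146,  0.0057]), 'opening': np.float64(0.6984)}
```

View pics/s2.png

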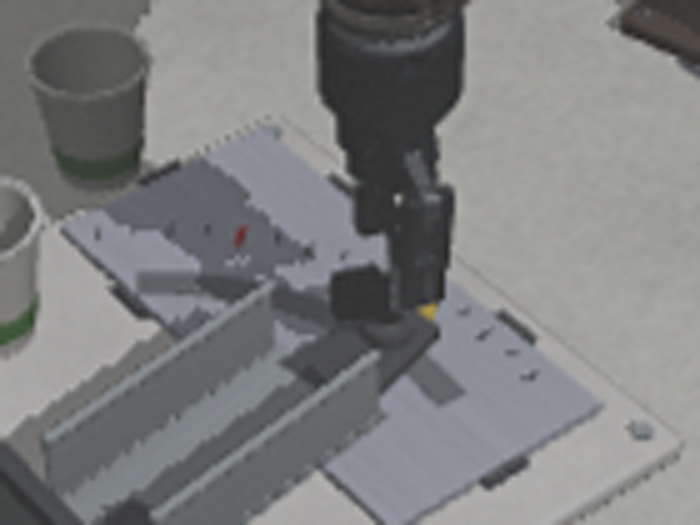

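The fingers straddle the bar, at about (395,290) in the crop. I'll close on it.

Emit:
{"op": "step_arm", "data": {"targets": [[[0.35,0,0,0,0],[0.35,0,0,0,0],[0,0,0,0,0],[0,0,0,0,0],[0,0,0,0,0],[0,0,0,0,0],[0,0,0,0,0],[0,0,0,0,0]]], "squeeze": 80}}

```text
time: 3.97
eef_pos: [0.4684, -0.0041, 0.0672]
tcp_rot: [0.3, 0.954, -0.001, -0.001]
contact_force: [-4.2, -3.4, 5.6]
opening: 0.15
```

```bash
cat > st.py <<'E'
from plant import *
import numpy as np
s=get_state();x,y,z,w=s['tcp_rot']
print(round(float(s['time']),2),np.round(s['eef_pos'],4),"yawTy %.4f"%np.arctan2(1-2*(x*x+z*z),2*(x*y-z*w)),"F",np.round(s['contact_force'],1),"M",np.round(s['wrist_torque'],3),"op %.3f"%s['opening'])
E
python3 st.py
```

```text
3.97 [ 0.4684 -0.0041  0.0672] yawTy 0.9618 F [-4.2 -3.4  5.6] M [-0.504  0.734 -0.064] op 0.150
```

Emit:
{"op": "step_arm", "data": {"targets": [[[0,0.03,-0.045,0,0],[0,0,0,0,0],[0,0,0,0,-0.4],[0,0,0,0,0]]], "squeeze": 100}}

```text
time: 4.3
eef_pos: [0.468, -0.0044, 0.0673]
tcp_rot: [0.283, 0.959, -0.0, 0.002]
contact_force: [-0.8, -2.3, 6.3]
opening: 0.14
```

```bash
python3 st.py
```

```text
4.3 [ 0.468  -0.0044  0.0673] yawTy 0.9969 F [-0.8 -2.3  6.3] M [-0.287 -0.08   0.069] op 0.140
```

Emit:
{"op": "step_arm", "data": {"targets": [[[0,0,0,0,-0.4],[0,0,0,0,-0.4],[0,0,0,0,0]]]}}

```text
time: 4.55
eef_pos: [0.4679, -0.0045, 0.0673]
tcp_rot: [0.25, 0.968, -0.0, 0.001]
contact_force: [-0.5, -3.2, 6.1]
opening: 0.143
```

```bash
python3 st.py
```

```text
4.55 [ 0.4679 -0.0045  0.0673] yawTy 1.0663 F [-0.5 -3.2  6.1] M [-0.388  0.048 -0.06 ] op 0.143
```

Emit:
{"op": "step_arm", "data": {"targets": [[[0,0,0,-0.01,-0.4],[0,0,0,-0.01,-0.4],[0,0,0,0,0]]]}}

```text
time: 4.8
eef_pos: [0.4677, -0.0046, 0.0675]
tcp_rot: [0.216, 0.976, -0.001, 0.001]
contact_force: [1.3, -3.0, 2.5]
opening: 0.142
```

```bash
python3 st.py
```

```text
4.8 [ 0.4677 -0.0046  0.0675] yawTy 1.1355 F [ 1.3 -3.   2.5] M [-0.562 -0.31  -0.002] op 0.142
```

Emit:
{"op": "step_arm", "data": {"targets": [[[0,0,0,-0.01,-0.4],[0,0,0,-0.01,-0.4],[0,0,0,0,0]]]}}

```text
time: 5.05
eef_pos: [0.4675, -0.0046, 0.0676]
tcp_rot: [0.182, 0.983, -0.001, 0.001]
contact_force: [3.3, -4.2, -1.4]
opening: 0.143
```

```bash
python3 st.py
```

```text
5.05 [ 0.4675 -0.0046  0.0676] yawTy 1.2049 F [ 3.3 -4.2 -1.4] M [-0.715 -0.511 -0.163] op 0.143
```

Emit:
{"op": "step_arm", "data": {"targets": [[[0,0,0,-0.01,-0.4],[0,0,0,-0.01,-0.4],[0,0,0,0,0]]]}}

```text
time: 5.3
eef_pos: [0.4673, -0.0047, 0.0677]
tcp_rot: [0.148, 0.989, -0.001, 0.001]
contact_force: [4.0, -4.9, -4.2]
opening: 0.141
```

```bash
python3 st.py
```

```text
5.3 [ 0.4673 -0.0047  0.0677] yawTy 1.2747 F [ 4.  -4.9 -4.2] M [-0.792 -0.753 -0.098] op 0.141
```

Emit:
{"op": "step_arm", "data": {"targets": [[[0,0,0,-0.01,-0.4],[0,0,0,-0.01,-0.4],[0,0,0,0,0]]]}}

```text
time: 5.55
eef_pos: [0.4671, -0.0047, 0.0678]
tcp_rot: [0.113, 0.994, -0.001, 0.001]
contact_force: [5.9, -4.9, -7.3]
opening: 0.139
```

```bash
python3 st.py
```

```text
5.55 [ 0.4671 -0.0047  0.0678] yawTy 1.3442 F [ 5.9 -4.9 -7.3] M [-0.829 -1.061 -0.136] op 0.139
```

Emit:
{"op": "step_arm", "data": {"targets": [[[0,0,0,-0.01,-0.4],[0,0,0,-0.01,-0.4],[0,0,0,0,0]]]}}

```text
time: 5.8
eef_pos: [0.4671, -0.0046, 0.068]
tcp_rot: [0.079, 0.997, -0.001, 0.001]
contact_force: [7.4, -5.4, -10.9]
opening: 0.141
```

```bash
python3 st.py
```

```text
5.8 [ 0.4671 -0.0046  0.068 ] yawTy 1.4134 F [  7.4  -5.4 -10.9] M [-0.859 -1.326 -0.233] op 0.141
```

Emit:
{"op": "step_arm", "data": {"targets": [[[0,0,0,0.05,-0.4],[0,0,0,0,-0.4],[0,0,0,0,0]]]}}

```text
time: 6.05
eef_pos: [0.4673, -0.0046, 0.068]
tcp_rot: [0.044, 0.999, -0.001, 0.001]
contact_force: [1.4, -4.7, -0.6]
opening: 0.14
```

```bash
python3 st.py
```

```text
6.05 [ 0.4673 -0.0046  0.068 ] yawTy 1.4834 F [ 1.4 -4.7 -0.6] M [-0.781 -0.396 -0.252] op 0.140
```

Emit:
{"op": "step_arm", "data": {"targets": [[[0,0,0,0,-0.4],[0,0,0,-0.005,-0.4],[0,0,0,0,0]]]}}

```text
time: 6.3
eef_pos: [0.4673, -0.0047, 0.0681]
tcp_rot: [0.009, 1.0, -0.001, 0.001]
contact_force: [3.0, -5.4, -0.9]
opening: 0.142
```

```bash
python3 st.py
python3 - <<'E'
from plant import *
from h import *
c=read_camera("scene");crop(c,"pics/s3.png",220,140,140,105,5)
c=read_camera("top");crop(c,"pics/t3.png",280,180,160,120,5)
E
```

```text
6.3 [ 0.4673 -0.0047  0.0681] yawTy 1.5529 F [ 3.  -5.4 -0.9] M [-0.749 -0.415 -0.408] op 0.142
```

View pics/s3.png

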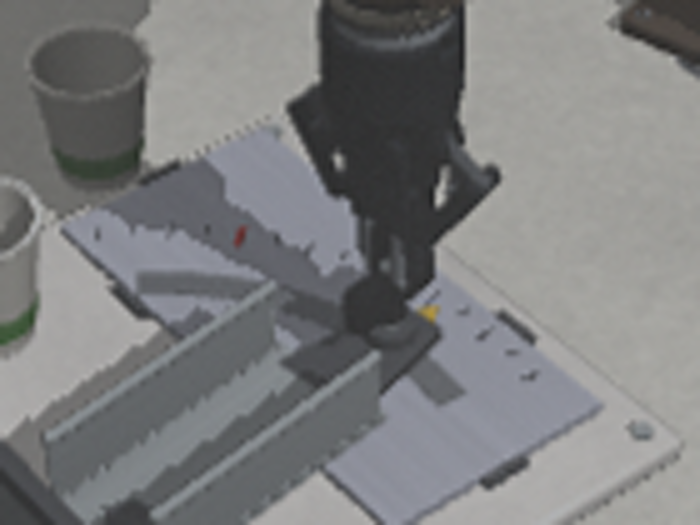

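View pics/t3.png

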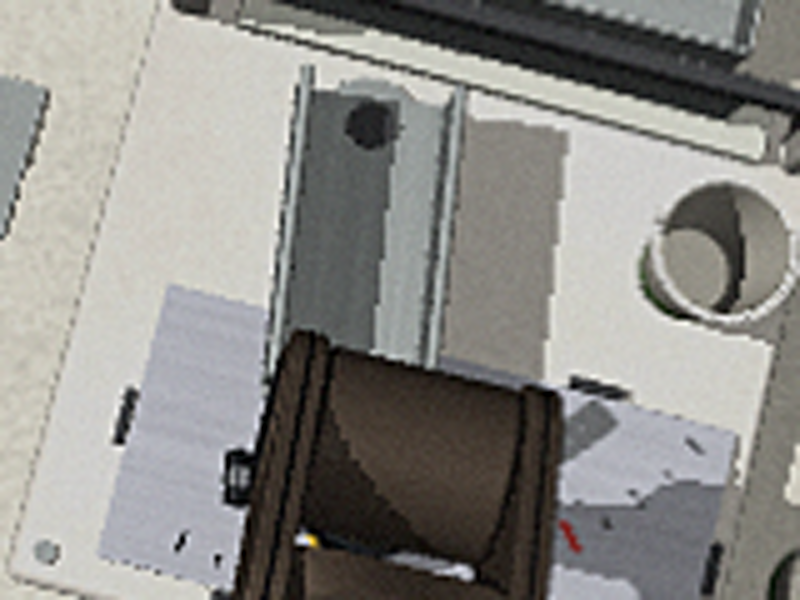

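The bar has turned with the jaws and the chute hasn't moved: the pointer is still at (430,312) in the scene crop. I'll keep loosening until the torque levels off.

Emit:
{"op": "step_arm", "data": {"targets": [[[0,0,0,0,-0.4],[0,0,0,-0.005,-0.4],[0,0,0,0,0]]]}}

```text
time: 6.65
eef_pos: [0.4673, -0.0046, 0.0682]
tcp_rot: [-0.026, 1.0, -0.001, 0.001]
contact_force: [2.1, -4.8, -1.8]
opening: 0.142
```

```bash
python3 st.py
```

```text
6.65 [ 0.4673 -0.0046  0.0682] yawTy 1.6226 F [ 2.1 -4.8 -1.8] M [-0.777 -0.451 -0.254] op 0.142
```

Emit:
{"op": "step_arm", "data": {"targets": [[[0,0,0,0,-0.4],[0,0,0,-0.005,-0.4],[0,0,0,0,0]]]}}

```text
time: 6.9
eef_pos: [0.4673, -0.0045, 0.0684]
tcp_rot: [-0.061, 0.998, -0.001, 0.001]
contact_force: [3.2, -4.0, -1.8]
opening: 0.142
```

```bash
python3 st.py
```

```text
6.9 [ 0.4673 -0.0045  0.0684] yawTy 1.6921 F [ 3.2 -4.  -1.8] M [-0.665 -0.517 -0.354] op 0.142
```

Emit:
{"op": "step_arm", "data": {"targets": [[[0,0,0,0,0]]]}}

```text
time: 6.98
eef_pos: [0.4673, -0.0045, 0.0684]
tcp_rot: [-0.06, 0.998, -0.001, 0.001]
contact_force: [3.0, -4.3, -2.1]
opening: 0.136
```

```bash
python3 st.py
```

```text
6.98 [ 0.4673 -0.0045  0.0684] yawTy 1.6911 F [ 3.  -4.3 -2.1] M [-0.704 -0.499 -0.43 ] op 0.136
```

Emit:
{"op": "step_arm", "data": {"targets": [[[0,0,0,0,-0.4],[0,0,0,-0.005,-0.4],[0,0,0,0,0]]]}}

```text
time: 7.23
eef_pos: [0.4673, -0.0045, 0.0686]
tcp_rot: [-0.095, 0.995, -0.001, 0.001]
contact_force: [2.5, -4.0, -2.3]
opening: 0.142
```

```bash
python3 st.py
```

```text
7.23 [ 0.4673 -0.0045  0.0686] yawTy 1.7619 F [ 2.5 -4.  -2.3] M [-0.651 -0.475 -0.4  ] op 0.142
```

Emit:
{"op": "step_arm", "data": {"targets": [[[0,0,0,0,-0.4],[0,0,0,-0.005,-0.4],[0,0,0,0,0]]]}}

```text
time: 7.48
eef_pos: [0.4674, -0.0045, 0.0688]
tcp_rot: [-0.13, 0.992, -0.001, 0.001]
contact_force: [3.1, -4.4, -1.0]
opening: 0.138
```

```bash
python3 st.py
```

```text
7.48 [ 0.4674 -0.0045  0.0688] yawTy 1.8316 F [ 3.1 -4.4 -1. ] M [-0.659 -0.556 -0.413] op 0.138
```

Emit:
{"op": "step_arm", "data": {"targets": [[[0,0,0,0,0]]]}}

```text
time: 7.57
eef_pos: [0.4674, -0.0045, 0.0688]
tcp_rot: [-0.13, 0.992, -0.001, 0.001]
contact_force: [3.5, -3.5, -0.7]
opening: 0.143
```

```bash
python3 st.py
```

```text
7.57 [ 0.4674 -0.0045  0.0688] yawTy 1.8305 F [ 3.5 -3.5 -0.7] M [-0.704 -0.483 -0.402] op 0.143
```

Emit:
{"op": "step_arm", "data": {"targets": [[[0,0,0,0,0]]]}}

```text
time: 7.65
eef_pos: [0.4674, -0.0045, 0.0689]
tcp_rot: [-0.13, 0.992, -0.001, 0.001]
contact_force: [3.8, -4.4, -1.8]
opening: 0.142
```

```bash
python3 st.py
```

```text
7.65 [ 0.4674 -0.0045  0.0689] yawTy 1.8305 F [ 3.8 -4.4 -1.8] M [-0.77  -0.537 -0.362] op 0.142
```

Loosening torque has levelled off at about -0.40 N m, which is thread friction alone, so the clamp is slack. I'll start the swing, turning the tool along with the arc.

Emit:
{"op": "step_arm", "data": {"targets": [[[0,0.059,-0.164,0,-0.4],[0,0.059,-0.164,0,-0.4],[0,0,0,0,0]]]}}

```text
time: 7.9
eef_pos: [0.4663, -0.0188, 0.0689]
tcp_rot: [-0.165, 0.986, -0.001, 0.001]
contact_force: [2.7, -3.7, -1.2]
opening: 0.14
```

```bash
python3 st.py
```

```text
7.9 [ 0.4663 -0.0188  0.0689] yawTy 1.9015 F [ 2.7 -3.7 -1.2] M [-0.655 -0.435 -0.323] op 0.140
```

Emit:
{"op": "step_arm", "data": {"targets": [[[0,0.059,-0.164,0,-0.4],[0,0.059,-0.164,0,-0.4],[0,0.059,-0.164,0,-0.4],[0,0.059,-0.164,0,-0.4],[0,0,0,0,0]]]}}

```text
time: 8.32
eef_pos: [0.4671, -0.0467, 0.0689]
tcp_rot: [-0.233, 0.973, -0.001, 0.0]
contact_force: [2.4, -3.6, -0.7]
opening: 0.139
```

```bash
python3 st.py
python3 - <<'E'
from plant import *
from h import *
c=read_camera("scene");crop(c,"pics/s4.png",220,140,140,105,5)
E
```

```text
8.32 [ 0.4671 -0.0467  0.0689] yawTy 2.0408 F [ 2.4 -3.6 -0.7] M [-0.615 -0.337 -0.313] op 0.139
```

View pics/s4.png

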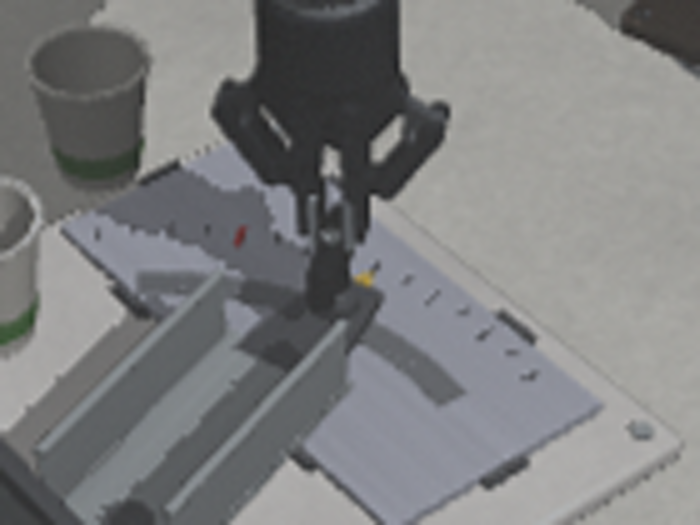

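The chute swings freely, with the pointer now at (365,279) and the mark at (240,236) in the crop. Continuing.

Emit:
{"op": "step_arm", "data": {"targets": [[[0,0.059,-0.164,0,-0.4],[0,0.059,-0.164,0,-0.4],[0,0.059,-0.164,0,-0.4],[0,0.059,-0.164,0,-0.4],[0,0.059,-0.164,0,-0.4],[0,0.059,-0.164,0,-0.4],[0,0.059,-0.164,0,-0.4],[0,0.059,-0.164,0,-0.4],[0,0.059,-0.164,0,-0.4],[0,0,0,0,0]]]}}

```text
time: 9.2
eef_pos: [0.4827, -0.1068, 0.0689]
tcp_rot: [-0.383, 0.924, -0.0, -0.001]
contact_force: [-1.6, -4.8, 1.6]
opening: 0.143
```

```bash
python3 st.py
python3 - <<'E'
from plant import *
from h import *
c=read_camera("scene");np.savez("pics/s5.npz",**c);crop(c,"pics/s5.png",240,170,60,45,13)
c=read_camera("top");np.savez("pics/t5.npz",**c);crop(c,"pics/t5.png",340,190,110,110,5)
E
```

```text
9.2 [ 0.4827 -0.1068  0.0689] yawTy 2.3565 F [-1.6 -4.8  1.6] M [-0.8    0.311 -0.251] op 0.143
```

View pics/s5.png

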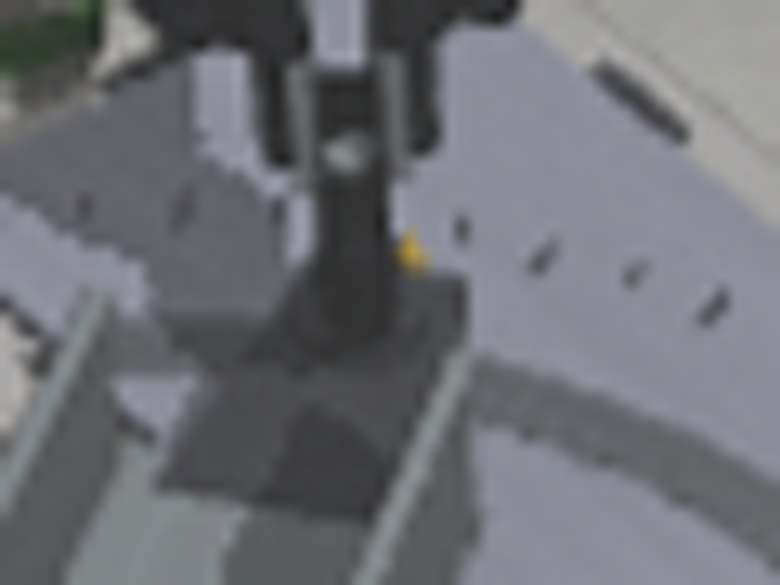

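View pics/t5.png

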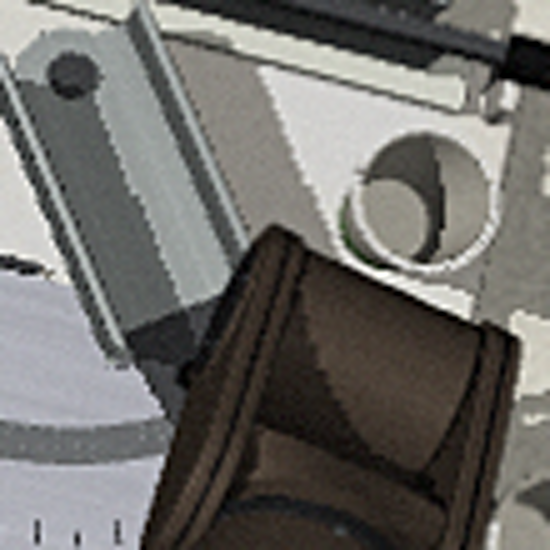

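Run:
```python
from h import *
from scipy.optimize import least_squares
T=np.load("pics/top0.npz")
g=T["pixels"].astype(float).min(2)
R=[]
for x,y in((28,338),(92,348),(152,372),(220,372),(284,382),(348,372),(412,372),(474,350),(535,338),(652,278),(698,237)):
    u,v=320+x/8,250+y/8;u0,v0=int(round(u)),int(round(v))
    a=g[v0-4:v0+5,u0-3:u0+4];w=np.clip(np.median(a)-12-a,0,None);vv,uu=np.mgrid[v0-4:v0+5,u0-3:u0+4]
    p=((w*uu).sum()/w.sum(),(w*vv).sum()/w.sum());R.append(atz(T,*p,.036)[:2])
R=np.array(R);k=np.array([-1,0,1,2,3,4,5,6,7,9,10])
f=lambda p:np.concatenate([np.arctan2(-(R[:,1]-p[1]),-(R[:,0]-p[0]))*.245-(p[2]+p[3]*k)*.245])
o=np.array([.6700,-.0266])
A=np.arctan2(-(R[:,1]-o[1]),-(R[:,0]-o[0]));print(np.round(A,4),np.round(np.hypot(*(R-o).T),4))
c=np.polyfit(k,A,1);print(c,np.round(A-np.polyval(c,k),4))
print("pred red",np.polyval(c,8),np.polyval(c,0)+.7)
for nm,p in(("red",(.44925,-.13508)),("tip",(.43184,-.00262)),("knob",(.4713,-.0057)),("knob2",(.4706,-.0050))):print(nm,np.arctan2(-(p[1]-o[1]),-(p[0]-o[0])))
```

```text
[-0.3322 -0.2456 -0.1569 -0.0774  0.0166  0.1059  0.1904  0.2792  0.3655
  0.5408  0.6263] [0.2489 0.2471 0.2502 0.2432 0.2501 0.2456 0.2505 0.2479 0.2504 0.2497
 0.2474]
[ 0.08732618 -0.24584984] [ 0.001   0.0002  0.0017 -0.0062  0.0004  0.0025 -0.0003  0.0011  0.0001
  0.0007 -0.0011]
pred red 0.45275958152574775 0.45415016270883296
red 0.4567565584018156
tip -0.1003504006541497
knob -0.10479834503361017
knob2 -0.10790422735803355
```

Emit:
{"op": "step_arm", "data": {"targets": [[[0,0.059,-0.164,0,-0.4],[0,0,0,0,0],[0,0,0,0,0]]]}}

```text
time: 9.55
eef_pos: [0.4854, -0.1125, 0.0689]
tcp_rot: [-0.399, 0.917, 0.0, -0.001]
contact_force: [-1.8, -5.0, 2.9]
opening: 0.139
```

```bash
python3 st.py
python3 - <<'E'
from plant import *
from h import *
c=read_camera("scene");np.savez("pics/s6.npz",**c);crop(c,"pics/s6.png",240,170,60,45,13)
c=read_camera("top");np.savez("pics/t6.npz",**c);crop(c,"pics/t6.png",325,185,70,85,7)
c=np.load("pics/top0.npz");crop(c,"pics/t0e.png",325,185,70,85,7)
E
```

```text
9.55 [ 0.4854 -0.1125  0.0689] yawTy 2.3912 F [-1.8 -5.   2.9] M [-0.897  0.492 -0.329] op 0.139
```

View pics/s6.png

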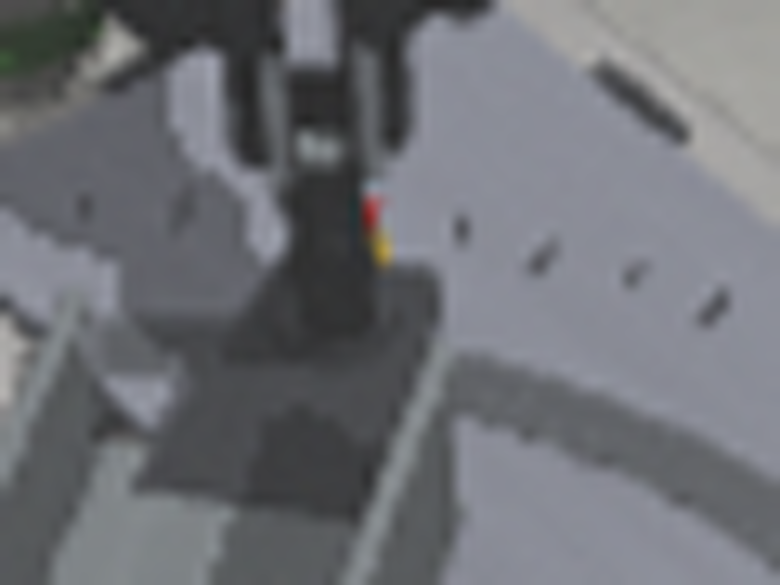

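View pics/t6.png

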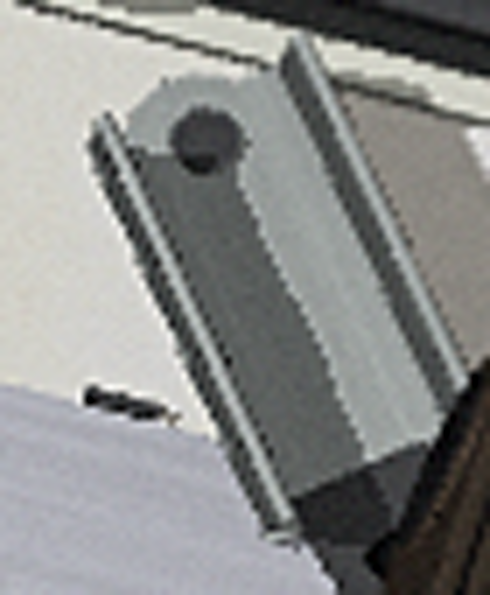

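View pics/t0e.png

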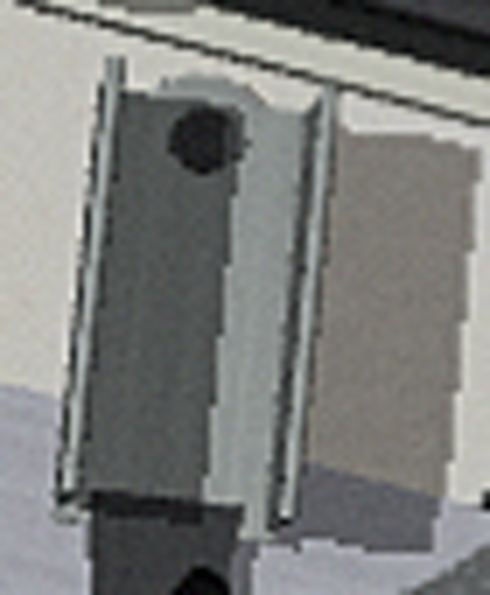

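Run:
```python
from h import *
T=np.load("pics/top0.npz")
f=lambda x0,y0,x,y,k:(x0+(x+.5)/k-.5,y0+(y+.5)/k-.5)
def an(a,b):
    A=atz(T,*f(325,185,*a,7),.091);B=atz(T,*f(325,185,*b,7),.091);d=A-B;return np.arctan2(d[1],d[0]),np.hypot(*d[:2])
print(an((115,58),(68,495)),an((331,82),(288,515)))
print(an((103,115),(288,525)),an((300,38),(465,388)))
# better: line fit on wall-top pixels by depth
for n in("top0","t6"):
    c=np.load(f"pics/{n}.npz");u,v=np.meshgrid(np.arange(325,400),np.arange(185,262));P=np.array([bydepth(c,a,b) for a,b in zip(u.ravel(),v.ravel())])
    ps=P[(P[:,2]>.083)&(P[:,2]<.099)&(P[:,0]<.70)]
    # iterate angle by maximizing sharpness of lateral histogram
    best=max(np.arange(-.3,.7,.002),key=lambda a:(np.histogram((ps[:,:2]-[.67,-.0266])@np.array([-np.sin(a),np.cos(a)]),bins=np.arange(-.06,.06,.003))[0].astype(float)**2).sum())
    print(n,len(ps),best)
S=np.load("pics/s6.npz")
print("tip scene",atz(S,*f(240,170,384,258,13),.0375),"red vis",atz(S,*f(240,170,372,215,13),.036))
for a in(.44,.454,.468):
    t=np.array([.67-.24*np.cos(a),-.0266-.24*np.sin(a),.0375]); print(a,t,[(p-[240,170]+.5)*13 for p in proj(S,t)])
r=[[.67-q*np.cos(.454),-.0266-q*np.sin(.454),.036] for q in(.238,.247,.256)];print((proj(S,r)-[240,170]+.5)*13)
```

```text
(np.float64(-0.10433648839640738), np.float64(0.16586956555748403)) (np.float64(-0.10635331267349213), np.float64(0.16460420918987229))
(np.float64(0.42049350193741425), np.float64(0.16769736447180744)) (np.float64(0.42973652269031676), np.float64(0.14547473347998466))
top0 336 -0.0939999999999998
t6 339 0.43800000000000067
tip scene [ 0.45453564 -0.12301718  0.0375    ] red vis [ 0.44323975 -0.1360444   0.036     ]
0.44 [ 0.4528596  -0.12882547  0.0375    ] [array([369.64236752, 244.68503604])]
0.454 [ 0.45431199 -0.13185532  0.0375    ] [array([355.44243701, 242.80486271])]
0.468 [ 0.45580665 -0.13486454  0.0375    ] [array([341.20149318, 241.05746557])]
[[353.72105605 253.3626205 ]
 [363.00340496 228.21043993]
 [372.20732756 203.27132481]]
```

Run:
```python
from h import *
S0=np.load("pics/scene0.npz");S=np.load("pics/s6.npz")
for c,(u,v) in((S0,(298,192.6)),(S,(264,180.9))):
    for z in (.094,.097,.1,.103):
        P=atz(c,u,v,z);print(z,P[:2],np.arctan2(-(P[1]+.0266),-(P[0]-.67)),np.hypot(P[0]-.67,P[1]+.0266))
def an(c,nm):
    u,v=np.meshgrid(np.arange(180,330),np.arange(150,270));P=np.array([bydepth(c,a,b) for a,b in zip(u.ravel(),v.ravel())])
    ps=P[(P[:,2]>.088)&(P[:,2]<.096)&(np.hypot(P[:,0]-.67,P[:,1]+.0266)<.155)&(P[:,0]<.69)]
    L=[(np.histogram((ps[:,:2]-[.67,-.0266])@np.array([-np.sin(a),np.cos(a)]),bins=np.arange(-.06,.06,.002))[0].astype(float)**2).sum() for a in np.arange(-.3,.7,.002)]
    L=np.convolve(L,np.ones(9)/9,'same');print(nm,len(ps),-.3+.002*np.argmax(L))
an(S0,"s0");an(S,"s6")
for n in("top0","t6"):
    c=np.load(f"pics/{n}.npz");u,v=np.meshgrid(np.arange(320,400),np.arange(180,265));P=np.array([bydepth(c,a,b) for a,b in zip(u.ravel(),v.ravel())])
    ps=P[(P[:,2]>.085)&(P[:,2]<.098)&(np.hypot(P[:,0]-.67,P[:,1]+.0266)<.16)&(P[:,0]<.69)]
    a=-.104 if n=="top0" else .43
    for _ in range(6):
        n_=np.array([-np.sin(a),np.cos(a)]);t_=np.array([np.cos(a),np.sin(a)]);q=ps[:,:2]-[.67,-.0266];l=q@n_;t=q@t_
        sl=[]
        for sgn in(1,-1):
            m=abs(l*sgn-.0405)<.006
            sl.append((np.polyfit(t[m],l[m],1)[0],m.sum(),np.median(l[m])))
        a+=np.mean([s[0] for s in sl])
    print(n,a,sl)
```

```text
0.094 [ 0.46517567 -0.00615059] -0.09950901345780422 0.20584261685250826
0.097 [ 0.46787947 -0.00407258] -0.11099725544017178 0.20337205348129728
0.1 [ 0.47058327 -0.00199458] -0.1227664500155141 0.2009289890569334
0.103 [4.73287070e-01 8.34298735e-05] -0.13482364857472554 0.19851443884869788
0.094 [ 0.48332668 -0.11434435] 0.4393955050400011 0.2062668154985601
0.097 [ 0.4859695  -0.11190284] 0.4340446640218123 0.20283934675158571
0.1 [ 0.48861231 -0.10946133] 0.42851004858698916 0.1994178851350312
0.103 [ 0.49125513 -0.10701982] 0.4227823829627906 0.19600274523402123
s0 281 -0.10199999999999998
s6 202 0.426
top0 -0.1052550017333479 [(np.float64(0.000484209901790306), np.int64(162), np.float64(0.04060101440285068)), (np.float64(-0.0004842099017897139), np.int64(154), np.float64(-0.04059294292194685))]
t6 0.4320367777491735 [(np.float64(-0.0009620903279833824), np.int64(165), np.float64(0.041047525250939694)), (np.float64(0.0009620903279837821), np.int64(136), np.float64(-0.039802418417762914))]
```

The chute walls read about 0.43 rad against 0.454 for the mark, so the chute lagged about 0.02. I'll nudge it, then let go and back off for a clear look.

Emit:
{"op": "step_arm", "data": {"targets": [[[0,0.035,-0.098,0,-0.24],[0,0,0,0,0],[0,0,0,0,0],[0.2,0,0,0,0],[0.3,0,0,0,0],[0.5,0,0,0,0],[0.5,0,0,0,0],[0.5,0,0,0,0]]]}}

```text
time: 10.32
eef_pos: [0.4889, -0.1136, 0.0689]
tcp_rot: [-0.408, 0.913, -0.001, -0.001]
contact_force: [0.4, 0.2, 0.0]
opening: 0.503
```

```bash
python3 st.py
```

```text
10.32 [ 0.4889 -0.1136  0.0689] yawTy 2.4107 F [0.4 0.2 0. ] M [ 0.016 -0.001  0.002] op 0.503
```

Emit:
{"op": "step_arm", "data": {"targets": [[[0.5,0,0,-0.8,0],[0.5,0,0,-0.8,0],[0.5,0,0,-0.8,0],[0.5,-0.74,0.67,0,0],[0.5,-0.74,0.67,0,0],[0.5,-0.74,0.67,0,0],[0.5,-0.74,0.67,0,0],[0.5,-0.74,0.67,0,0],[0.5,-0.74,0.67,0,0]]]}}

```text
time: 11.07
eef_pos: [0.4876, 0.1278, 0.1646]
tcp_rot: [-0.408, 0.913, -0.001, -0.001]
contact_force: [-0.4, 0.3, -0.5]
opening: 0.501
```

```bash
python3 st.py
python3 - <<'E'
from plant import *
from h import *
c=read_camera("scene");np.savez("pics/s7.npz",**c);crop(c,"pics/s7.png",240,170,60,45,13)
c=read_camera("top");np.savez("pics/t7.npz",**c);crop(c,"pics/t7.png",350,240,70,60,10)
E
```

```text
11.07 [0.4876 0.1278 0.1646] yawTy 2.4103 F [-0.4  0.3 -0.5] M [-0.027  0.012 -0.002] op 0.501
```

View pics/s7.png

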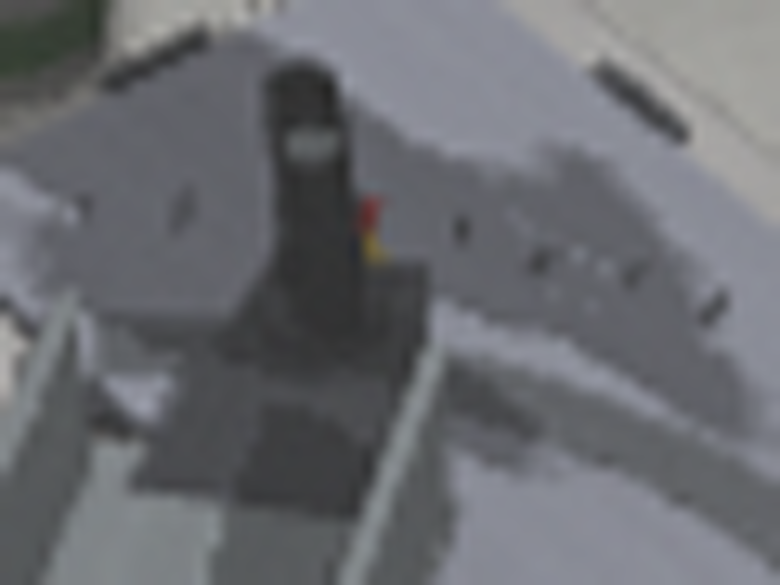

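View pics/t7.png

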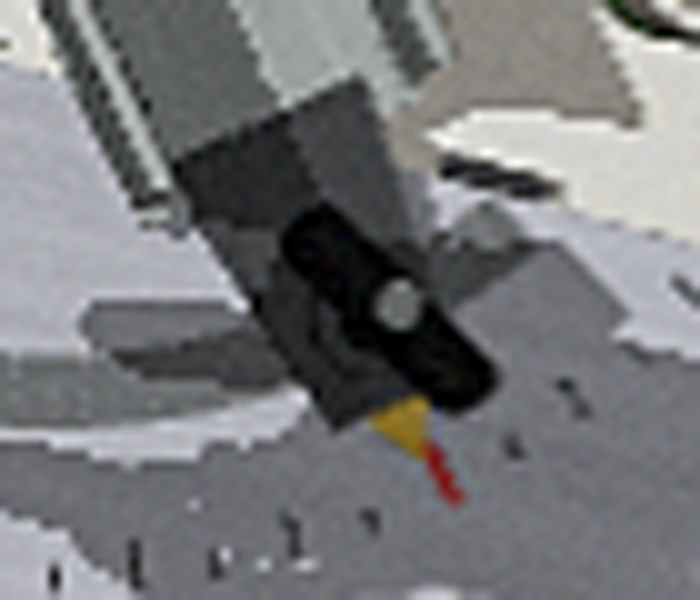

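```bash
cat > meas.py <<'E'
from h import *
import sys
o=np.array([.67,-.0266])
def walls(c,a):
    u,v=np.meshgrid(np.arange(320,405),np.arange(180,265));P=np.array([bydepth(c,x,y) for x,y in zip(u.ravel(),v.ravel())])
    ps=P[(P[:,2]>.085)&(P[:,2]<.098)&(np.hypot(P[:,0]-.67,P[:,1]+.0266)<.16)&(P[:,0]<.69)]
    for _ in range(6):
        n_=np.array([-np.sin(a),np.cos(a)]);t_=np.array([np.cos(a),np.sin(a)]);q=ps[:,:2]-o;l=q@n_;t=q@t_
        a+=np.mean([np.polyfit(t[m],l[m],1)[0] for m in(abs(l-.0405)<.006,abs(l+.0405)<.006)])
    return a
def yel(c,z,x0,y0,x1,y1):
    p=c["pixels"][y0:y1,x0:x1].astype(float);w=np.clip(np.minimum(p[...,0],p[...,1])-p[...,2]-15,0,None)
    v,u=np.mgrid[y0:y1,x0:x1]
    Q=atz(c,(w*u).sum()/w.sum(),(w*v).sum()/w.sum(),z)[:2]-o; return np.arctan2(-Q[1],-Q[0]),np.hypot(*Q),(w>0).sum()
def red(c,x0,y0,x1,y1):
    p=c["pixels"][y0:y1,x0:x1].astype(float);w=np.clip(p[...,0]-1.6*p[...,1]-10,0,None)
    v,u=np.mgrid[y0:y1,x0:x1]
    Q=atz(c,(w*u).sum()/w.sum(),(w*v).sum()/w.sum(),.036)[:2]-o; return np.arctan2(-Q[1],-Q[0]),np.hypot(*Q),(w>0).sum()
E
python3 - <<'E'
from meas import *
c0=np.load("pics/top0.npz");c=np.load("pics/t7.npz")
print(walls(c0,-.1),walls(c,.45))
print(yel(c0,.0375,340,284,352,296),yel(c,.0375,384,278,397,289))
print(red(c0,388,280,402,295),red(c,388,280,402,295))
f=lambda x,y:(350+(x+.5)/10-.5,240+(y+.5)/10-.5)
for q in((422,460),(418,455)):
    P=atz(c,*f(*q),.0375)[:2]-o;print(np.arctan2(-P[1],-P[0]),np.hypot(*P))
print(c["pixels"][278:292,385:400].tolist() if 0 else '')
E
```

```text
-0.10525500173334815 0.4423597688506369
(np.float64(-0.10024017789758405), np.float64(0.23065982605638696), np.int64(25)) (np.float64(0.4421205040414396), np.float64(0.23035115504139336), np.int64(28))
(np.float64(0.4558462804277088), np.float64(0.24571994096826824), np.int64(9)) (np.float64(0.4563617939677885), np.float64(0.24660153031735446), np.int64(9))
0.44276436358949783 0.24095465736923116
0.44110024936569264 0.23929155904805205
```

Measured chute angle is 0.4425 and the red mark is at about 0.4555, so the pointer is about 3 mm short. I'll regrasp centred on the axis, push on a little, and tighten.

Emit:
{"op": "step_arm", "data": {"targets": [[[0.5,0.74,-0.67,0,0],[0.5,0.74,-0.67,0,0],[0.5,0.74,-0.67,0,0],[0.5,0.74,-0.67,0,0],[0.5,0.74,-0.67,0,0],[0.5,0.74,-0.67,0,0],[0.5,-0.033,0.016,0,0],[0.5,0,0,0.8,0],[0.5,0,0,0.8,0],[0.5,0,0,0.7,0]]]}}

```text
time: 12.0
eef_pos: [0.4892, -0.1132, 0.072]
tcp_rot: [-0.407, 0.913, -0.001, -0.001]
contact_force: [-0.6, 1.0, -0.4]
opening: 0.502
```

Emit:
{"op": "step_arm", "data": {"targets": [[[0.5,0,0,0.1,0],[0.3,0,0,0,0],[0.2,0,0,0,0],[0,0,0,0,0],[0,0,0,0,0],[0,0,0,0,0],[0,0,0,0,0]]]}}

```text
time: 12.58
eef_pos: [0.4901, -0.1133, 0.0708]
tcp_rot: [-0.408, 0.913, -0.002, -0.001]
contact_force: [-3.6, -1.1, 3.8]
opening: 0.134
```

```bash
python3 st.py
```

```text
12.58 [ 0.4901 -0.1133  0.0708] yawTy 2.4106 F [-3.6 -1.1  3.8] M [-0.244  0.535 -0.187] op 0.134
```

Emit:
{"op": "step_arm", "data": {"targets": [[[0,0.035,-0.08,0,-0.19],[0,0,0,0,0],[0,0,0,0,0]]]}}

```text
time: 12.83
eef_pos: [0.4912, -0.1144, 0.0707]
tcp_rot: [-0.414, 0.91, -0.003, -0.006]
contact_force: [-9.7, -4.3, 9.2]
opening: 0.137
```

```bash
python3 st.py;python3 - <<'E'
from plant import *
from meas import *
c=read_camera("top");print(walls(c,.45))
E
```

```text
12.83 [ 0.4912 -0.1144  0.0707] yawTy 2.4239 F [-9.7 -4.3  9.2] M [-0.801  1.615 -0.176] op 0.137
0.45218255355270237
```

Emit:
{"op": "step_arm", "data": {"targets": [[[0,0,0,0,0.4],[0,0,0,0,0.4],[0,0,0,0,0.4],[0,0,0,0,0]]]}}

```text
time: 13.22
eef_pos: [0.4912, -0.1146, 0.0706]
tcp_rot: [-0.366, 0.931, -0.004, -0.005]
contact_force: [-8.9, -3.7, 7.6]
opening: 0.136
```

```bash
python3 st.py;python3 - <<'E'
from plant import *
from meas import *
c=read_camera("top");print(walls(c,.45))
E
```

```text
13.22 [ 0.4912 -0.1146  0.0706] yawTy 2.3207 F [-8.9 -3.7  7.6] M [-0.766  1.49   0.343] op 0.136
0.45296397281015455
```

Emit:
{"op": "step_arm", "data": {"targets": [[[0,0.045,0.01,0,0.4],[0,0,0,0,0.4],[0,0,0,0,0]]]}}

```text
time: 13.52
eef_pos: [0.4909, -0.1148, 0.0704]
tcp_rot: [-0.333, 0.943, -0.004, -0.003]
contact_force: [-5.1, -2.2, 5.4]
opening: 0.131
```

```bash
python3 st.py
```

```text
13.52 [ 0.4909 -0.1148  0.0704] yawTy 2.2500 F [-5.1 -2.2  5.4] M [-0.48   0.774  0.298] op 0.131
```

Emit:
{"op": "step_arm", "data": {"targets": [[[0,0,0,0.005,0.4],[0,0,0,0,0.4],[0,0,0,0,0]]]}}

```text
time: 13.77
eef_pos: [0.491, -0.1149, 0.0702]
tcp_rot: [-0.3, 0.954, -0.004, -0.003]
contact_force: [-5.5, -1.7, 5.1]
opening: 0.135
```

```bash
python3 st.py
```

```text
13.77 [ 0.491  -0.1149  0.0702] yawTy 2.1805 F [-5.5 -1.7  5.1] M [-0.48   0.865  0.355] op 0.135
```

Emit:
{"op": "step_arm", "data": {"targets": [[[0,0,0,0.005,0.4],[0,0,0,0,0.4],[0,0,0,0,0]]]}}

```text
time: 14.02
eef_pos: [0.491, -0.1149, 0.0701]
tcp_rot: [-0.267, 0.964, -0.005, -0.003]
contact_force: [-4.8, -2.8, 6.4]
opening: 0.132
```

```bash
python3 st.py;python3 - <<'E'
from plant import *
from meas import *
c=read_camera("top");print(walls(c,.45))
E
```

```text
14.02 [ 0.491  -0.1149  0.0701] yawTy 2.1111 F [-4.8 -2.8  6.4] M [-0.511  0.846  0.385] op 0.132
0.4533567280847115
```

Emit:
{"op": "step_arm", "data": {"targets": [[[0,0.008,-0.015,0.005,0.4],[0,0,0,0,0.4],[0,0,0,0,0]]]}}

```text
time: 14.32
eef_pos: [0.491, -0.1151, 0.0699]
tcp_rot: [-0.233, 0.972, -0.004, -0.003]
contact_force: [-5.3, -0.4, 6.2]
opening: 0.131
```

```bash
python3 st.py
```

```text
14.32 [ 0.491  -0.1151  0.0699] yawTy 2.0412 F [-5.3 -0.4  6.2] M [-0.288  0.905  0.459] op 0.131
```

Emit:
{"op": "step_arm", "data": {"targets": [[[0,0,0,0.005,0.4],[0,0,0,0,0.4],[0,0,0,0,0]]]}}

```text
time: 14.57
eef_pos: [0.491, -0.1152, 0.0698]
tcp_rot: [-0.199, 0.98, -0.004, -0.003]
contact_force: [-4.8, 0.2, 7.4]
opening: 0.139
```

```bash
python3 st.py
```

```text
14.57 [ 0.491  -0.1152  0.0698] yawTy 1.9717 F [-4.8  0.2  7.4] M [-0.227  0.89   0.485] op 0.139
```

Emit:
{"op": "step_arm", "data": {"targets": [[[0,0,0,0.005,0.4],[0,0,0,0,0.4],[0,0,0,0,0]]]}}

```text
time: 14.82
eef_pos: [0.491, -0.1152, 0.0697]
tcp_rot: [-0.165, 0.986, -0.005, -0.003]
contact_force: [-4.6, 0.1, 7.5]
opening: 0.139
```

```bash
python3 st.py
```

```text
14.82 [ 0.491  -0.1152  0.0697] yawTy 1.9023 F [-4.6  0.1  7.5] M [-0.305  0.924  0.524] op 0.139
```

Emit:
{"op": "step_arm", "data": {"targets": [[[0,0,0,0,0]]]}}

```text
time: 14.9
eef_pos: [0.491, -0.1152, 0.0697]
tcp_rot: [-0.165, 0.986, -0.005, -0.003]
contact_force: [-4.8, -1.6, 8.0]
opening: 0.131
```

```bash
python3 st.py
```

```text
14.9 [ 0.491  -0.1152  0.0697] yawTy 1.9032 F [-4.8 -1.6  8. ] M [-0.225  0.963  0.563] op 0.131
```

Emit:
{"op": "step_arm", "data": {"targets": [[[0,0,0,0,0]]]}}

```text
time: 14.98
eef_pos: [0.491, -0.1152, 0.0697]
tcp_rot: [-0.165, 0.986, -0.005, -0.003]
contact_force: [-6.3, -0.1, 7.8]
opening: 0.13
```

```bash
python3 st.py;python3 - <<'E'
from plant import *
from meas import *
c=read_camera("top");print(walls(c,.45))
E
```

```text
14.98 [ 0.491  -0.1152  0.0697] yawTy 1.9032 F [-6.3 -0.1  7.8] M [-0.315  0.91   0.568] op 0.130
0.45286103431143127
```

Emit:
{"op": "step_arm", "data": {"targets": [[[0,0,0,0.005,0.4],[0,0,0,0,0.4],[0,0,0,0,0]]]}}

```text
time: 15.28
eef_pos: [0.491, -0.1153, 0.0696]
tcp_rot: [-0.131, 0.991, -0.005, -0.002]
contact_force: [-4.5, -0.2, 8.1]
opening: 0.132
```

```bash
python3 st.py
```

```text
15.28 [ 0.491  -0.1153  0.0696] yawTy 1.8328 F [-4.5 -0.2  8.1] M [-0.293  0.939  0.602] op 0.132
```

Emit:
{"op": "step_arm", "data": {"targets": [[[0,0,0,0.005,0.4],[0,0,0,0,0.4],[0,0,0,0,0]]]}}

```text
time: 15.53
eef_pos: [0.491, -0.1154, 0.0695]
tcp_rot: [-0.096, 0.995, -0.005, -0.002]
contact_force: [-5.2, -0.5, 8.2]
opening: 0.131
```

```bash
python3 st.py
```

```text
15.53 [ 0.491  -0.1154  0.0695] yawTy 1.7634 F [-5.2 -0.5  8.2] M [-0.275  1.042  0.638] op 0.131
```

Emit:
{"op": "step_arm", "data": {"targets": [[[0,0,0,0,0]]]}}

```text
time: 15.62
eef_pos: [0.491, -0.1154, 0.0695]
tcp_rot: [-0.097, 0.995, -0.005, -0.002]
contact_force: [-6.2, -1.6, 7.8]
opening: 0.132
```

```bash
python3 st.py
```

```text
15.62 [ 0.491  -0.1154  0.0695] yawTy 1.7643 F [-6.2 -1.6  7.8] M [-0.345  0.997  0.69 ] op 0.132
```

Emit:
{"op": "step_arm", "data": {"targets": [[[0,0,0,0,0]]]}}

```text
time: 15.7
eef_pos: [0.4911, -0.1154, 0.0695]
tcp_rot: [-0.097, 0.995, -0.005, -0.002]
contact_force: [-5.4, -1.6, 9.2]
opening: 0.135
```

```bash
python3 st.py
```

```text
15.7 [ 0.4911 -0.1154  0.0695] yawTy 1.7644 F [-5.4 -1.6  9.2] M [-0.267  1.044  0.639] op 0.135
```

Emit:
{"op": "step_arm", "data": {"targets": [[[0,0,0,0,0]]]}}

```text
time: 15.78
eef_pos: [0.4911, -0.1154, 0.0695]
tcp_rot: [-0.097, 0.995, -0.005, -0.002]
contact_force: [-6.0, -1.5, 8.7]
opening: 0.132
```

```bash
python3 st.py
```

```text
15.78 [ 0.4911 -0.1154  0.0695] yawTy 1.7644 F [-6.  -1.5  8.7] M [-0.327  1.032  0.638] op 0.132
```

Emit:
{"op": "step_arm", "data": {"targets": [[[0,0,0,0.005,0.4],[0,0,0,0,0.5],[0,0,0,0,0]]]}}

```text
time: 16.03
eef_pos: [0.4911, -0.1155, 0.0694]
tcp_rot: [-0.057, 0.998, -0.005, -0.002]
contact_force: [-6.4, -0.9, 9.4]
opening: 0.133
```

```bash
python3 st.py
```

```text
16.03 [ 0.4911 -0.1155  0.0694] yawTy 1.6850 F [-6.4 -0.9  9.4] M [-0.344  1.079  0.722] op 0.133
```

Emit:
{"op": "step_arm", "data": {"targets": [[[0,0,0,0,0]]]}}

```text
time: 16.12
eef_pos: [0.4911, -0.1155, 0.0694]
tcp_rot: [-0.058, 0.998, -0.005, -0.002]
contact_force: [-5.4, -1.4, 9.5]
opening: 0.133
```

```bash
python3 st.py
```

```text
16.12 [ 0.4911 -0.1155  0.0694] yawTy 1.6863 F [-5.4 -1.4  9.5] M [-0.334  1.051  0.702] op 0.133
```

Emit:
{"op": "step_arm", "data": {"targets": [[[0,0,0,0,0]]]}}

```text
time: 16.2
eef_pos: [0.491, -0.1155, 0.0694]
tcp_rot: [-0.058, 0.998, -0.005, -0.002]
contact_force: [-5.6, -1.4, 9.4]
opening: 0.134
```

```bash
python3 st.py
```

```text
16.2 [ 0.491  -0.1155  0.0694] yawTy 1.6863 F [-5.6 -1.4  9.4] M [-0.302  1.08   0.712] op 0.134
```

Emit:
{"op": "step_arm", "data": {"targets": [[[0,0,0,0,-0.4],[0,0,0,0,-0.4],[0,0,0,0,0]]]}}

```text
time: 16.45
eef_pos: [0.4911, -0.1154, 0.0694]
tcp_rot: [-0.091, 0.996, -0.005, -0.002]
contact_force: [-6.0, -2.3, 8.7]
opening: 0.133
```

```bash
python3 st.py
```

```text
16.45 [ 0.4911 -0.1154  0.0694] yawTy 1.7536 F [-6.  -2.3  8.7] M [-0.358  1.129  0.067] op 0.133
```

Emit:
{"op": "step_arm", "data": {"targets": [[[0,0,0,0,0]]]}}

```text
time: 16.53
eef_pos: [0.4911, -0.1154, 0.0694]
tcp_rot: [-0.091, 0.996, -0.005, -0.002]
contact_force: [-6.6, -1.3, 9.4]
opening: 0.133
```

```bash
python3 st.py
```

```text
16.53 [ 0.4911 -0.1154  0.0694] yawTy 1.7526 F [-6.6 -1.3  9.4] M [-0.386  1.066  0.1  ] op 0.133
```

Emit:
{"op": "step_arm", "data": {"targets": [[[0,0,0,0,0]]]}}

```text
time: 16.62
eef_pos: [0.4911, -0.1154, 0.0694]
tcp_rot: [-0.091, 0.996, -0.005, -0.002]
contact_force: [-6.0, -1.2, 9.0]
opening: 0.135
```

```bash
python3 st.py
```

```text
16.62 [ 0.4911 -0.1154  0.0694] yawTy 1.7525 F [-6.  -1.2  9. ] M [-0.394  1.138  0.063] op 0.135
```

Emit:
{"op": "step_arm", "data": {"targets": [[[0,0,0,0,-0.5],[0,0,0,0,0]]]}}

```text
time: 16.78
eef_pos: [0.4911, -0.1154, 0.0694]
tcp_rot: [-0.112, 0.994, -0.004, -0.002]
contact_force: [-6.7, -1.4, 9.2]
opening: 0.134
```

```bash
python3 st.py
```

```text
16.78 [ 0.4911 -0.1154  0.0694] yawTy 1.7959 F [-6.7 -1.4  9.2] M [-0.373  1.085 -0.152] op 0.134
```

Emit:
{"op": "step_arm", "data": {"targets": [[[0,0,0,0,0]]]}}

```text
time: 16.87
eef_pos: [0.4911, -0.1153, 0.0694]
tcp_rot: [-0.112, 0.994, -0.004, -0.002]
contact_force: [-6.6, -0.6, 8.8]
opening: 0.134
```

```bash
python3 st.py
```

```text
16.87 [ 0.4911 -0.1153  0.0694] yawTy 1.7948 F [-6.6 -0.6  8.8] M [-0.354  1.069 -0.151] op 0.134
```

Emit:
{"op": "step_arm", "data": {"targets": [[[0,0,0,0,-0.4],[0,0,0,0,0]]]}}

```text
time: 17.03
eef_pos: [0.4911, -0.1154, 0.0695]
tcp_rot: [-0.129, 0.992, -0.004, -0.002]
contact_force: [-6.4, -2.2, 9.2]
opening: 0.136
```

```bash
python3 st.py
```

```text
17.03 [ 0.4911 -0.1154  0.0695] yawTy 1.8303 F [-6.4 -2.2  9.2] M [-0.364  1.113 -0.181] op 0.136
```

Emit:
{"op": "step_arm", "data": {"targets": [[[0,0,0,0,0]]]}}

```text
time: 17.12
eef_pos: [0.4912, -0.1154, 0.0695]
tcp_rot: [-0.129, 0.992, -0.004, -0.002]
contact_force: [-6.5, -1.3, 9.1]
opening: 0.133
```

```bash
python3 st.py
```

```text
17.12 [ 0.4912 -0.1154  0.0695] yawTy 1.8295 F [-6.5 -1.3  9.1] M [-0.417  1.099 -0.22 ] op 0.133
```

Emit:
{"op": "step_arm", "data": {"targets": [[[0,0,0,0,0]]]}}

```text
time: 17.2
eef_pos: [0.4912, -0.1154, 0.0695]
tcp_rot: [-0.129, 0.992, -0.004, -0.002]
contact_force: [-6.2, -0.7, 9.2]
opening: 0.132
```

```bash
python3 st.py
```

```text
17.2 [ 0.4912 -0.1154  0.0695] yawTy 1.8294 F [-6.2 -0.7  9.2] M [-0.377  1.1   -0.267] op 0.132
```

Emit:
{"op": "step_arm", "data": {"targets": [[[0,0,0,0,0.4],[0,0,0,0,0.4],[0,0,0,0,0.4],[0,0,0,0,0.4],[0,0,0,0,0.25],[0,0,0,0,0]]]}}

```text
time: 17.7
eef_pos: [0.4911, -0.1155, 0.0694]
tcp_rot: [-0.051, 0.999, -0.005, -0.002]
contact_force: [-7.1, -1.2, 8.8]
opening: 0.132
```

```bash
python3 st.py
```

```text
17.7 [ 0.4911 -0.1155  0.0694] yawTy 1.6729 F [-7.1 -1.2  8.8] M [-0.344  1.076  0.766] op 0.132
```

Emit:
{"op": "step_arm", "data": {"targets": [[[0,0,0,0,0]]]}}

```text
time: 17.78
eef_pos: [0.4911, -0.1155, 0.0694]
tcp_rot: [-0.051, 0.999, -0.005, -0.002]
contact_force: [-7.0, -1.6, 9.1]
opening: 0.132
```

```bash
python3 st.py
```

```text
17.78 [ 0.4911 -0.1155  0.0694] yawTy 1.6736 F [-7.  -1.6  9.1] M [-0.36   1.03   0.764] op 0.132
```

Emit:
{"op": "step_arm", "data": {"targets": [[[0,0,0,0,0]]]}}

```text
time: 17.87
eef_pos: [0.4911, -0.1155, 0.0694]
tcp_rot: [-0.051, 0.999, -0.005, -0.002]
contact_force: [-4.9, -0.9, 8.5]
opening: 0.138
```

```bash
python3 st.py;python3 - <<'E'
from plant import *
from meas import *
c=read_camera("top");print(walls(c,.45))
E
```

```text
17.87 [ 0.4911 -0.1155  0.0694] yawTy 1.6736 F [-4.9 -0.9  8.5] M [-0.395  0.954  0.719] op 0.138
0.45517124433055
```

Tightening torque is 0.75 N m, or about 90 N, and the chute reads 0.455. I'll unwind the twist, let go, lift off and check.

Emit:
{"op": "step_arm", "data": {"targets": [[[0,0,0,0,-0.8],[0,0,0,0,0],[0.2,0,0,0,0],[0.3,0,0,0,0],[0.45,0,0,0,0],[0.45,0,0,0,0],[0.45,0,0,0,0]]]}}

```text
time: 18.5
eef_pos: [0.4908, -0.1144, 0.0674]
tcp_rot: [-0.083, 0.997, -0.004, -0.002]
contact_force: [-0.5, 0.8, 0.7]
opening: 0.452
```

```bash
python3 st.py
```

```text
18.5 [ 0.4908 -0.1144  0.0674] yawTy 1.7372 F [-0.5  0.8  0.7] M [ 0.012 -0.017 -0.013] op 0.452
```

Emit:
{"op": "step_arm", "data": {"targets": [[[0.45,0,0,-0.5,0],[0.45,0,0,-0.8,0],[0.45,0,0,-0.8,0],[0.45,0,0,-0.8,0],[0.45,0,0.95,0,0],[0.45,0,0.95,0,0],[0.45,0,0.95,0,0],[0.45,0,0.95,0,0],[0.45,0,0.95,0,0],[0.45,0,0.95,0,0]]]}}

```text
time: 19.33
eef_pos: [0.4527, 0.1129, 0.1819]
tcp_rot: [-0.083, 0.997, -0.004, -0.002]
contact_force: [1.6, 0.8, -0.4]
opening: 0.451
```

```bash
python3 st.py
python3 - <<'E'
from plant import *
from meas import *
c=read_camera("top");np.savez("pics/t8.npz",**c);crop(c,"pics/t8.png",350,240,70,60,10);cv2.imwrite("pics/t8f.png",c["pixels"][:,:,::-1])
print(walls(c,.45),yel(c,.0375,384,278,397,289),red(c,388,280,402,295))
E
```

```text
19.33 [0.4527 0.1129 0.1819] yawTy 1.7368 F [ 1.6  0.8 -0.4] M [ 0.006 -0.008  0.003] op 0.451
0.4575740498859261 (np.float64(0.4564782762775309), np.float64(0.2364194708050393), np.int64(10)) (np.float64(0.45607452194576503), np.float64(0.24747235533995193), np.int64(8))
```

View pics/t8.png

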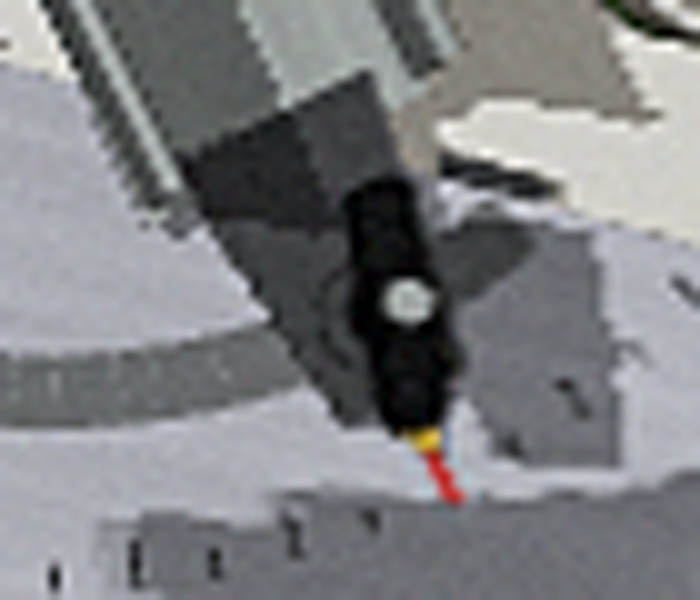

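View pics/t8f.png

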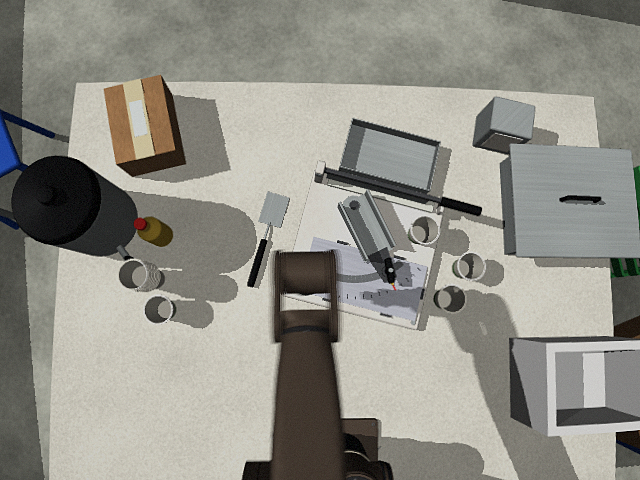

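```bash
python3 -c "
from plant import *
print(sign_off())"; python3 st.py
```

```text
the job is handed in; nothing more can be done
None
the job is handed in; nothing more can be done
```

The slicer is set for slanted slices and handed in at about 19 s of the 72 s. I slackened the knob, swung the chute onto the red mark and did the knob up again. I then let go and moved the arm clear.

- **Slackening:** I turned the knob back about 0.87 rad, until the loosening torque levelled off at about −0.40 N m (thread friction alone). The chute had not moved by then.
- **Pointer:** The last top picture, with the arm clear, puts the pointer at 0.4565 rad and the red mark at 0.456. The chute walls read 0.4576. That is under 0.5 mm of error at the tip, though the knob partly hides the pointer in that view. My first swing stopped about 3 mm short; I saw this after letting go and corrected it before tightening.
- **Clamp:** The final tightening torque was 0.72–0.77 N m, which works out to about 90 N. A step back just before gave about 83 N at a slightly smaller turn, so the two agree. Individual torque readings scatter by about 0.05 N m, or roughly 15 N. I could not measure the clamp force directly.
- **Surroundings:** The last full top picture shows the cups, stack, bottle and spatula where they stood and the knife shut. I judged this by eye. After release the force reading was back to sensor noise.

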